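# Level the collar balance

## Robot

A 7-joint arm with a two-finger parallel gripper is mounted at the origin on the work surface. World frame = base frame: x ahead of the robot, y to its left, z up, the work surface at z = 0. Lengths are in m, angles in rad, forces in N, time in s.
With the tool pointing down it reaches from about 0.35 to 0.9 m from the base axis. Payload 8.1 kg.
Tool frame: the origin (TCP) lies midway between the tips of the shut fingers; the grasp point (between the pads) lies 19 mm behind it; z points along the fingers, y is the line along which they close (so a half turn about z gives the same grasp; the last joint's range is limited). The gripper opens to 92 mm and grips with 3 to 60 N. Pads are 19 mm wide; open, the fingers measure 130 mm over their backs; the gripper's body (75 mm by 190 mm) begins 47 mm behind the grasp point.
Start: joints at [1.073, 0.434, 0.025, 1.573, -0.012, 1.134, -0.075], TCP at [0.24, -0.577, 0.227] pointing down, gripper open.
Joint ranges: [-2.62, 2.62], [-0.44, 2.09], [-1.27, 1.32], [0.08, 2.57], [-1.32, 4.46], [0.12, 2], [-2.74, 2.74]. Speed limits (rad/s): [2.22, 2.22, 3.01, 3.01, 3.14, 3.14, 3.14].

## Interface

Orientations are given as a unit quaternion [x, y, z, w].
In Python, from cell import observe, grab_frame, camera_info, hand_in gives the robot as it stands. The module is installed in compiled form; this text tells all that it offers.
- The arm moves only by the tool drive_tool, never from a script. Its argument "plan" is a list of rows, each an object with "twist": the turn, a rotation vector about the tool's x, y, z in degrees, a list of three; "slide": the shift along the tool's x, y, z in mm, a list of three; "hand": the closure, from -1 (fully open) to 1 (shut). In form: [{"twist": [wx, wy, wz], "slide": [dx, dy, dz], "hand": hand}, ...]. A call has exactly 8 rows; each row shifts and turns the commanded pose from where the row before left it, along the tool's axes as they then stand; what a row does not reach is not made up. A row lasts 1/8 s, in which the tool goes at most 62.5 mm and 10.7 degrees, less where a joint would pass 70% of its speed; a pose out of reach is approached as far as the arm can. A call is refused whole if a number of a shift passes 62.5 or a number of a turn 10.7, either way. A call with a gripper value outside its range is refused whole. The fingers move at their own pace and stop on an object; "newtons" is the grip in N (left out, the last holds). Time passes only in rows, so rows that do not move let the fingers close, or fill a call up. It gives the time, the measured TCP pose, the force, the opening and the grip force at its end, in the units of the state.
- observe(): the state, without advancing time (a new reading comes with each control period).
- grab_frame(name): name is "side" or "top"; returns the picture (420x560x3 uint8, red, green, blue); there is no depth.
- camera_info(name): a dict with "intrinsics" (3x3 intrinsics, pixels), "rvec" (rotation vector, rad) and "tvec" (3), from world to camera coordinates, as OpenCV has them. Camera axes: x right, y down, z forward; pixel columns grow to the right and rows downward; lengths in m; the calibration is good to about 2 mm. A picture is of the moment at which its call begins. camera_info takes no time and is no camera call.
- hand_in(): hands the job in; it is judged then, once.
The state is a dict: "clock": time; "q": joint angles; "joint_vel": joint speeds; "joint_torque": joint torques, N m; "tool_pos": TCP position; "tcp_rot": TCP orientation; "force": force on the tool from outside, world axes, zero at the start; "ft_torque": the same for the moment, N m; "gripper_width": finger opening in m; "gripper_force": force on a finger pad.
Only numpy, scipy, OpenCV 4.12 (cv2) and the standard library are available. Lean on these libraries where they do the work, as an engineer would, in place of code of your own. Each camera call takes 0.05 s, during which the arm holds its last target. There are 200 camera calls.

## Task

The two platforms of the bench balance carry four steel collars, three on one side and one on the other. Move the one right collar across to a free pin of the other platform, so that both platforms come to rest level, every collar fully down on a pin. Work gently: never load either platform with more than about 25 N in all, and leave the things lying around alone.

Things in the scene. Friction and masses are not known exactly. Their poses are not given: they have to be found in the camera images.
- balance: Fixed base of the balance: red housing 150 (x) by 340 (y) by 48 mm high; origin under its centre on the bench. Stems of the two platforms at y = +110 and -110 mm. Platforms never tilt: each rides straight up and down, 10 mm either way of level; the other moves as far the opposite way. They yield softly (0.14 N per mm plus the loads' difference in weight) up to a hard stop.
- level_bar (a point): Centre of the top of a short dark fixed bar (24 mm wide in y, 70 mm long in x) between the platforms, 85 mm above the bench: the height of both platforms' upper faces when they are level.
- pan_a: Aluminium platform that starts with three collars, one per pin; left or right by chance. 200 x 80 x 6 mm, no rim. Origin: centre of its upper face; z up, x along its row of three pins at x = -65, 0, +65 mm (y = 0). Both platforms alike. Pins: upright posts 14 mm in diameter, 24 mm tall, 1.5 mm bevel on top. It starts straight; it too can swivel like pan_b.
- pan_b: Same platform, starting with one collar, on its middle pin; outer pins free. Its plate, with the pins, has been swivelled about its centre by up to 0.17 rad either way. The pose given here is the stem's and leaves the swivel out: an outer pin is up to 11 mm off along y, to be found by feel. The swivel is stiff: gives at about 4 N sideways on an outer pin.
- a_near (a point): Nominal foot of the near (-x) outer pin of pan_a, on the platform's upper face, 65 mm from its centre; it does not follow the swivel, so the real pin may be up to 11 mm to either side.
- a_far (a point): Nominal foot of the far (+x) outer pin of pan_a, on the platform's upper face, 65 mm from its centre; it does not follow the swivel, so the real pin may be up to 11 mm to either side.
- b_near (a point): Nominal foot of the near (-x) outer pin of pan_b, on the platform's upper face, 65 mm from its centre; it does not follow the swivel, so the real pin may be up to 11 mm to either side.
- b_far (a point): Nominal foot of the far (+x) outer pin of pan_b, on the platform's upper face, 65 mm from its centre; it does not follow the swivel, so the real pin may be up to 11 mm to either side.
- collar_12: Plain steel collar (ring), 12 mm tall, outside diameter 38 mm, bore 16 mm straight through, about 88 g (within 3 %). Origin: centre of its underside; z up along the bore. Starts fully down on a pin.
- collar_24: Plain steel collar (ring), 24 mm tall, outside diameter 38 mm, bore 16 mm straight through, about 176 g (within 3 %). Origin: centre of its underside; z up along the bore. Starts fully down on a pin.
- collar_36: Plain steel collar (ring), 36 mm tall, outside diameter 38 mm, bore 16 mm straight through, about 264 g (within 3 %). Origin: centre of its underside; z up along the bore. Starts fully down on a pin.
- collar_48: Plain steel collar (ring), 48 mm tall, outside diameter 38 mm, bore 16 mm straight through, about 352 g (within 3 %). Origin: centre of its underside; z up along the bore. Starts fully down on a pin.
- press_knob: Bystander: black plastic knob, 52 mm in diameter, 36 mm tall, standing on the bench. Origin: centre of its underside.
- tape_roll: Bystander: empty cardboard roll lying flat, 96 mm across, 25 mm tall. Origin: centre of its underside.
- screwdriver: Bystander: screwdriver lying on the bench along its x axis.

How it is judged:
On the way:
1. a collar is lifted clear of its pin (height (world z) of any of collar_12, collar_24, collar_36, collar_48 above 0.125 m), for 0.1 s.
At the end, for the whole second after the job is handed in: The two platforms' upper faces are at the same height within 6 mm; all four collars are upright, each on a pin of either platform (underside within 14 mm of the pin's nominal foot) and down (underside below 90.5 mm), and at rest (z of pan_a in the frame of pan_b between -0.006 and 0.006 m and (distance between collar_12 and pan_a below 0.014 m or distance between collar_12 and a_near below 0.014 m or distance between collar_12 and a_far below 0.014 m or distance between collar_12 and pan_b below 0.014 m or distance between collar_12 and b_near below 0.014 m or distance between collar_12 and b_far below 0.014 m) and (distance between collar_24 and pan_a below 0.014 m or distance between collar_24 and a_near below 0.014 m or distance between collar_24 and a_far below 0.014 m or distance between collar_24 and pan_b below 0.014 m or distance between collar_24 and b_near below 0.014 m or distance between collar_24 and b_far below 0.014 m) and (distance between collar_36 and pan_a below 0.014 m or distance between collar_36 and a_near below 0.014 m or distance between collar_36 and a_far below 0.014 m or distance between collar_36 and pan_b below 0.014 m or distance between collar_36 and b_near below 0.014 m or distance between collar_36 and b_far below 0.014 m) and (distance between collar_48 and pan_a below 0.014 m or distance between collar_48 and a_near below 0.014 m or distance between collar_48 and a_far below 0.014 m or distance between collar_48 and pan_b below 0.014 m or distance between collar_48 and b_near below 0.014 m or distance between collar_48 and b_far below 0.014 m) and height (world z) of each of collar_12, collar_24, collar_36, collar_48 below 0.0905 m and angle between each of collar_12, collar_24, collar_36, collar_48's own z axis and vertical below 0.06 rad and linear speed of each of collar_12, collar_24, collar_36, collar_48 below 0.02 m/s); the robot touches nothing.
It fails at once if platform pan_a is loaded with more than 25 N in all (contact force between pan_a and anything else above 25 N).
It fails at once if platform pan_b is loaded with more than 25 N in all (contact force between pan_b and anything else above 25 N).
It fails at once if the press_knob is disturbed (moved over 30 mm) (distance of press_knob from where it was at the start of the episode above 0.03 m).
It fails at once if the tape_roll is disturbed (moved over 30 mm) (distance of tape_roll from where it was at the start of the episode above 0.03 m).
It fails at once if the screwdriver is disturbed (moved over 30 mm) (distance of screwdriver from where it was at the start of the episode above 0.03 m).
It also fails if it takes over 69 s, if anything falls off the work surface, if the arm or the gripper's body presses on something with over 40 N, if the wrist force passes 120 N, or if a joint passes its speed limit or range.

## Working session

There is one attempt and no reset: what is moved stays moved. The work goes in short steps, Python scripts to look and compute and a tool call to move; the robot and the scene stay as the last step left them, time stands still between calls to the robot, and variables do not carry over. Pictures are saved under pics/ and viewed, at most 10 in all, crops included, and the job is handed in when it is done.

Besides the shell and the picture viewer there is one more tool, called as name(argument=value, ...) on one line, values as JSON. drive_tool: Moves the arm, as the interface text tells. Its arguments: {"type":"object","properties":{"plan":{"type":"array"},"newtons":{"type":"number"}},"required":["plan"]}

```bash
mkdir -p pics; python3 - <<'E'
from cell import *
import cv2
for n in("side","top"):
    cv2.imwrite(f"pics/{n}0.png",grab_frame(n)[:,:,::-1]); print(n,camera_info(n))
print(observe())
E
```

```text
side {'intrinsics': array([[432.78459217,   0.        , 283.70585432],
       [  0.        , 432.78459217, 211.17895376],
       [  0.        ,   0.        ,   1.        ]]), 'rvec': array([ 1.9603791 , -0.78539353,  0.48297898]), 'tvec': array([-0.42122864,  0.26066696,  0.68483257])}
top {'intrinsics': array([[472.52371528,   0.        , 275.46131673],
       [  0.        , 472.52371528, 215.19886821],
       [  0.        ,   0.        ,   1.        ]]), 'rvec': array([ 2.11890402, -2.13132386,  0.19459467]), 'tvec': array([0.00789436, 0.61979668, 1.11349809])}
{'clock': 0.1, 'q': array([ 1.07338755,  0.43514671,  0.02496155,  1.57400757, -0.01156499,
        1.13402314, -0.07510611]), 'joint_vel': array([ 6.27601716e-05, -1.45387109e-03,  5.46915171e-04, -5.64146565e-04,
       -1.93623442e-03,  4.11100853e-04,  1.01770252e-03]), 'joint_torque': array([ 2.08808859e-03, -6.69126320e+01,  9.87356231e-01, -3.15146863e+01,
       -6.05348730e-02,  3.73257534e-02,  2.64912239e-05]), 'tool_pos': array([ 0.24016034, -0.57650852,  0.22602687]), 'tcp_rot': array([ 9.80583571e-01,  1.96100334e-01, -2.17470485e-04, -6.86675167e-04]), 'force': array([-0.18376356, -0.7730863 ,  0.28369629]), 'ft_torque': array([-0.01331616, -0.01125935,  0.01924222]), 'gripper_force': 0.0, 'gripper_width': 0.09185522766834832}
```

View pics/side0.png

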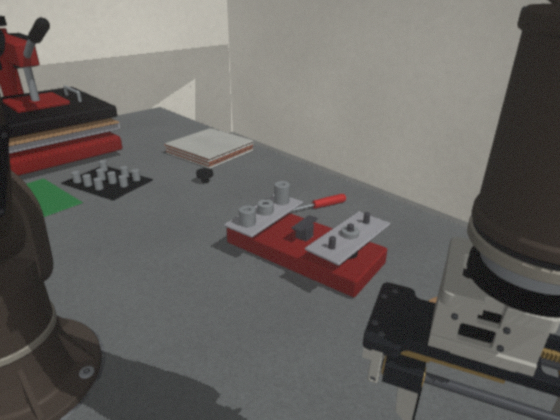

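View pics/top0.png

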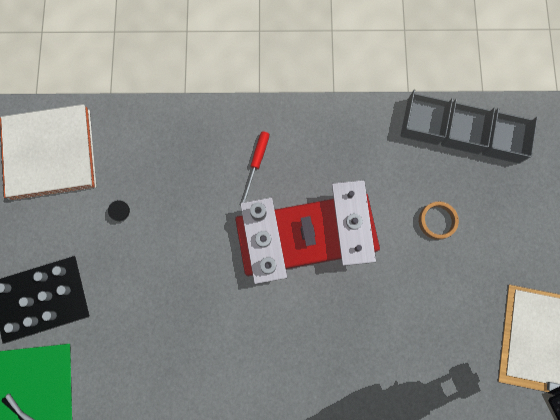

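The left platform (+y) carries three collars and is pan_a. The right platform carries one thin collar at about (353,221) in the top view, and its pins are at (351,195) and (358,248). I'll enlarge both views to read the heights.

```bash
python3 - <<'E'
import cv2,numpy as np
s=cv2.imread("pics/side0.png")[170:300,215:400]; t=cv2.imread("pics/top0.png")[170:300,225:390]
s=cv2.resize(s,(430,302),interpolation=cv2.INTER_CUBIC) if 0 else cv2.resize(s,None,fx=4,fy=4,interpolation=cv2.INTER_CUBIC)
t=cv2.resize(t,None,fx=4.5,fy=4.5,interpolation=cv2.INTER_CUBIC)
cv2.imwrite("pics/s1.png",s);cv2.imwrite("pics/t1.png",t)
E
```

```text
(no output)
```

View pics/s1.png

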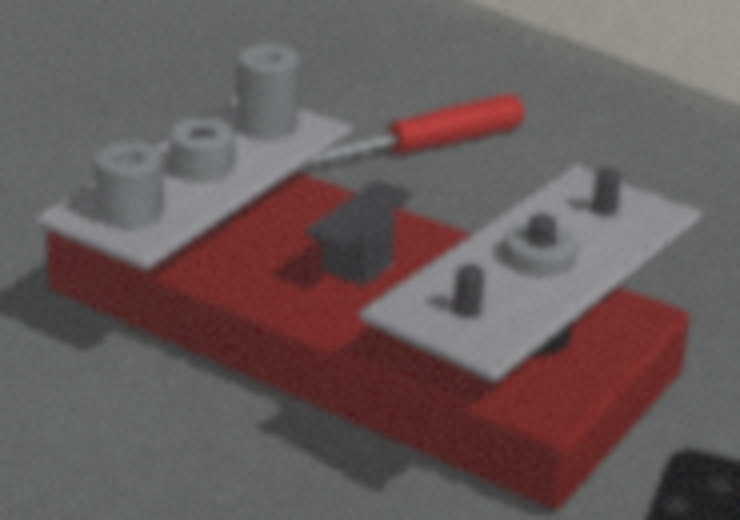

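View pics/t1.png

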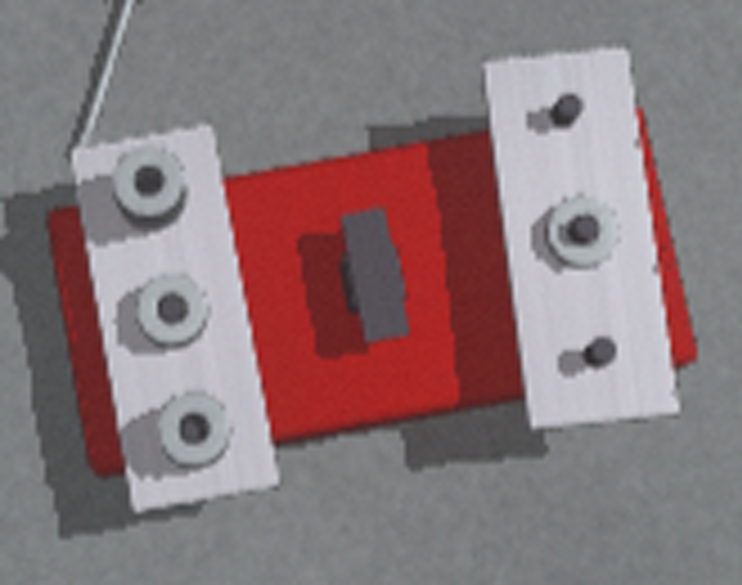

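The 48 mm collar is on pan_a's far pin at crop (150,182), with the 24 in the middle and the 36 near. pan_b holds the 12, so the 48 has to go to pan_b. Pan_a sits low (z 75 mm) and pan_b high (95 mm).

```bash
cat > h.py <<'E'
from cell import *
import cv2,numpy as np
def ray(n,uv,z):
    c=camera_info(n);R=cv2.Rodrigues(c["rvec"])[0];t=np.ravel(c["tvec"])
    p=cv2.undistortPoints(np.float64([[uv]]),c["intrinsics"],None)[0,0]
    d=R.T@np.array([p[0],p[1],1]);o=-R.T@t
    return o+d*(z-o[2])/d[2]
def proj(n,P):
    c=camera_info(n);return cv2.projectPoints(np.float64([P]),c["rvec"],c["tvec"],c["intrinsics"],None)[0].ravel()
def tcp():
    o=observe();from scipy.spatial.transform import Rotation as R
    return o["tool_pos"],R.from_quat(o["tcp_rot"]).as_matrix(),o
E
python3 - <<'E'
from h import *
im=np.mean([cv2.cvtColor(grab_frame("top"),cv2.COLOR_RGB2GRAY) for _ in range(6)],0)
col=grab_frame("top").astype(int)
np.save("top.npy",im)
x0,y0,f=225,170,8
c=cv2.resize(im[y0:300,x0:390].astype(np.float32),None,fx=f,fy=f,interpolation=cv2.INTER_CUBIC)
px=lambda q:((q[0]+.5)/f-.5+x0,(q[1]+.5)/f-.5+y0)
print("plate grey",im[235,340],"collar",im[220,346],"shadow",im[194,345],"pin",im[194,351],im[248,358],"bore",im[210,258])
def blobs(m,amin,amax):
    n,l,s,ce=cv2.connectedComponentsWithStats(m.astype(np.uint8))
    return [(ce[i],s[i,4]/f/f) for i in range(1,n) if amin<s[i,4]/f/f<amax]
# plates
m=cv2.morphologyEx((c>165).astype(np.uint8),cv2.MORPH_OPEN,np.ones((9,9)))
for k in cv2.findContours(m,cv2.RETR_EXTERNAL,cv2.CHAIN_APPROX_NONE)[0]:
    if cv2.contourArea(k)>800*f*f:
        r=cv2.minAreaRect(k);b=[px(q) for q in cv2.boxPoints(r)]
        z=.075 if r[0][0]/f<80 else .095
        w=np.array([ray("top",q,z)[:2] for q in b]);print("plate",w.mean(0).round(4),[ (w[(i+1)%4]-w[i]).round(4).tolist() for i in range(2)], [np.hypot(*(w[(i+1)%4]-w[i])).round(4) for i in range(2)])
for th in(75,90,105):
    for ce,a in blobs(c<th,12,80):
        q=px(ce);print(th,np.round(q,2),round(a,1),*[ray("top",q,z)[:2].round(4) for z in(.107,.119,.123)])
E
```

```text
plate grey 193.33333333333334 collar 94.66666666666667 shadow 122.33333333333333 pin 86.16666666666667 90.16666666666667 bore 60.166666666666664
plate [0.5575 0.0339] [[0.014, -0.0796], [-0.1968, -0.0331]] [np.float64(0.0808), np.float64(0.1996)]
plate [ 0.5964 -0.1826] [[0.0103, -0.0804], [-0.1996, -0.0173]] [np.float64(0.0811), np.float64(0.2003)]
75 [349.13 195.25] 14.4 [ 0.6579 -0.1719] [ 0.6552 -0.17  ] [ 0.6543 -0.1693]
75 [288.7  207.58] 31.6 [ 0.6288 -0.0273] [ 0.6264 -0.027 ] [ 0.6256 -0.0268]
75 [257.57 209.67] 24.2 [0.6242 0.0467] [0.6218 0.0462] [0.621  0.0461]
75 [256.64 218.45] 14.3 [0.603  0.0488] [0.6009 0.0484] [0.6001 0.0482]
75 [352.63 221.34] 12.8 [ 0.5947 -0.178 ] [ 0.5927 -0.176 ] [ 0.592  -0.1754]
75 [267.88 264.23] 17.6 [0.4947 0.0226] [0.4938 0.0224] [0.4935 0.0223]
90 [246.28 184.64] 53.4 [0.6855 0.0738] [0.6825 0.0731] [0.6815 0.0728]
90 [350.03 194.33] 30.5 [ 0.6602 -0.1741] [ 0.6574 -0.1722] [ 0.6565 -0.1715]
90 [257.61 209.69] 29.3 [0.6241 0.0466] [0.6217 0.0461] [0.621 0.046]
90 [257.83 217.96] 32.2 [0.6042 0.046 ] [0.602  0.0456] [0.6013 0.0454]
90 [35
[... 195 characters left out ...]
-0.1847] [ 0.5293 -0.184 ]
90 [267.62 264.71] 31.2 [0.4936 0.0232] [0.4927 0.023 ] [0.4924 0.0229]
105 [245.86 185.8 ] 78.3 [0.6827 0.0748] [0.6796 0.074 ] [0.6786 0.0738]
105 [350.04 194.28] 35.7 [ 0.6603 -0.1742] [ 0.6575 -0.1722] [ 0.6566 -0.1716]
105 [257.63 209.7 ] 33.5 [0.6241 0.0465] [0.6217 0.0461] [0.6209 0.0459]
105 [257.69 217.61] 46.1 [0.605  0.0464] [0.6028 0.0459] [0.6021 0.0458]
105 [353.79 220.77] 38.2 [ 0.5961 -0.1808] [ 0.594  -0.1788] [ 0.5933 -0.1781]
105 [262.78 238.13] 33.2 [0.556  0.0344] [0.5543 0.034 ] [0.5538 0.0339]
105 [357.52 248.03] 33.5 [ 0.5313 -0.1872] [ 0.53   -0.1851] [ 0.5295 -0.1844]
105 [267.64 264.74] 35.6 [0.4936 0.0231] [0.4926 0.0229] [0.4923 0.0228]
```

drive_tool(plan=[{"twist": [0, 0, 6.5], "slide": [0, 0, 0], "hand": -1}, {"twist": [0, 0, 6.5], "slide": [0, 0, 0], "hand": -1}, {"twist": [0, 0, 0], "slide": [30, -34, 0], "hand": -1}, {"twist": [0, 0, 0], "slide": [30, -34, 0], "hand": -1}, {"twist": [0, 0, 0], "slide": [30, -34, 0], "hand": -1}, {"twist": [0, 0, 0], "slide": [30, -34, 0], "hand": -1}, {"twist": [0, 0, 0], "slide": [30, -34, 0], "hand": -1}, {"twist": [0, 0, 0], "slide": [30, -34, 0], "hand": -1}])

```text
clock: 1.45
tool_pos: [0.3845, -0.3445, 0.227]
tcp_rot: [0.996, 0.084, 0.0, 0.0]
force: [1.2, 0.3, -0.3]
gripper_width: 0.0916
gripper_force: 0.0
```

drive_tool(plan=[{"twist": [0, 0, 0], "slide": [30, -34, 0], "hand": -1}, {"twist": [0, 0, 0], "slide": [30, -34, 0], "hand": -1}, {"twist": [0, 0, 0], "slide": [30, -34, 0], "hand": -1}, {"twist": [0, 0, 0], "slide": [30, -34, 0], "hand": -1}, {"twist": [0, 0, 0], "slide": [30, -34, 0], "hand": -1}, {"twist": [0, 0, 0], "slide": [30, -34, 0], "hand": -1}, {"twist": [0, 0, 0], "slide": [30, -34, 0], "hand": -1}, {"twist": [0, 0, 0], "slide": [0, 0, 0], "hand": -1}])

```text
clock: 2.45
tool_pos: [0.5526, -0.0717, 0.2267]
tcp_rot: [0.996, 0.087, 0.001, -0.001]
force: [-0.6, 0.2, 0.1]
gripper_width: 0.0919
gripper_force: 0.0
```

```bash
cat > goto.py <<'E'
import sys
from h import *
p,R,o=tcp(); g=np.array([float(a) for a in sys.argv[1:4]])
print("pos",p.round(4),"yaw",np.degrees(np.arctan2(R[1,0],R[0,0])).round(2),"zaxis",R[:,2].round(4),"F",o["force"].round(2),"w",o["gripper_width"].round(4),"t",o["clock"])
print("slide mm",(R.T@(g-p)*1000).round(1))
E
python3 goto.py .621 .0455 .16
```

```text
Traceback (most recent call last):
  File "goto.py", line 4, in <module>
    print("pos",p.round(4),"yaw",np.degrees(np.arctan2(R[1,0],R[0,0])).round(2),"zaxis",R[:,2].round(4),"F",o["force"].round(2),"w",o["gripper_width"].round(4),"t",o["clock"])
                                                                                                                                    ^^^^^^^^^^^^^^^^^^^^^^^^
AttributeError: 'float' object has no attribute 'round'
```

drive_tool(plan=[{"twist": [0, 0, 0], "slide": [22, -26, 0], "hand": -1}, {"twist": [0, 0, 0], "slide": [22, -26, 0], "hand": -1}, {"twist": [0, 0, 0], "slide": [22, -26, 0], "hand": -1}, {"twist": [0, 0, 0], "slide": [22, -26, 0], "hand": -1}, {"twist": [0, 0, 0], "slide": [0, 0, 20], "hand": -1}, {"twist": [0, 0, 0], "slide": [0, 0, 20], "hand": -1}, {"twist": [0, 0, 0], "slide": [0, 0, 20], "hand": -1}, {"twist": [0, 0, 0], "slide": [0, 0, 0], "hand": -1}])

```text
clock: 3.45
tool_pos: [0.6192, 0.0399, 0.1653]
tcp_rot: [0.997, 0.083, -0.002, 0.0]
force: [-0.6, 0.1, 0.7]
gripper_width: 0.0918
gripper_force: 0.0
```

```bash
sed -i 's/o\["gripper_width"\].round(4)/round(o["gripper_width"],4)/' goto.py; python3 goto.py .621 .0455 .092
```

```text
pos [0.6192 0.0399 0.1653] yaw 9.56 zaxis [-0.0032 -0.001  -1.    ] F [-0.59  0.08  0.66] w 0.0918 t 3.45
slide mm [ 2.9 -5.3 73.3]
```

drive_tool(plan=[{"twist": [0, 0, 0], "slide": [3, -5, 0], "hand": -1}, {"twist": [0, 0, 0], "slide": [0, 0, 15], "hand": -1}, {"twist": [0, 0, 0], "slide": [0, 0, 15], "hand": -1}, {"twist": [0, 0, 0], "slide": [0, 0, 15], "hand": -1}, {"twist": [0, 0, 0], "slide": [0, 0, 15], "hand": -1}, {"twist": [0, 0, 0], "slide": [0, 0, 13], "hand": -1}, {"twist": [0, 0, 0], "slide": [0, 0, 0], "hand": -1}, {"twist": [0, 0, 0], "slide": [0, 0, 0], "hand": -1}])

```text
clock: 4.45
tool_pos: [0.6229, 0.0468, 0.094]
tcp_rot: [0.996, 0.084, 0.0, -0.0]
force: [-0.1, -0.1, 1.0]
gripper_width: 0.0916
gripper_force: 0.0
```

```bash
python3 goto.py .621 .0455 .092
```

```text
pos [0.6229 0.0468 0.094 ] yaw 9.62 zaxis [ 6.e-04  1.e-04 -1.e+00] F [-0.08 -0.12  1.04] w 0.0916 t 4.45
slide mm [-2.1  0.9  2. ]
```

drive_tool(plan=[{"twist": [0, 0, 0], "slide": [-1, 0, 1], "hand": -0.5}, {"twist": [0, 0, 0], "slide": [0, 0, 0], "hand": -0.2}, {"twist": [0, 0, 0], "slide": [0, 0, 0], "hand": 0}, {"twist": [0, 0, 0], "slide": [0, 0, 0], "hand": 0.1}, {"twist": [0, 0, 0], "slide": [0, 0, 0], "hand": 0.15}, {"twist": [0, 0, 0], "slide": [0, 0, 0], "hand": 0.2}, {"twist": [0, 0, 0], "slide": [0, 0, 0], "hand": 0.25}, {"twist": [0, 0, 0], "slide": [0, 0, 0], "hand": 0.3}], newtons=10)

```text
clock: 5.45
tool_pos: [0.6216, 0.0466, 0.0927]
tcp_rot: [0.996, 0.084, 0.0, -0.0]
force: [-1.2, 0.9, -0.8]
gripper_width: 0.0361
gripper_force: 10.0
```

```bash
python3 goto.py .621 .0455 .092
```

```text
pos [0.6216 0.0466 0.0927] yaw 9.62 zaxis [ 0.e+00  1.e-04 -1.e+00] F [-1.19  0.89 -0.77] w 0.0361 t 5.45
slide mm [-0.8  1.   0.7]
```

drive_tool(plan=[{"twist": [0, 0, 0], "slide": [0, 0, 0], "hand": 0.4}, {"twist": [0, 0, 0], "slide": [0, 0, 0], "hand": 0.5}, {"twist": [0, 0, 0], "slide": [0, 0, -5], "hand": 0.5}, {"twist": [0, 0, 0], "slide": [0, 0, -10], "hand": 0.5}, {"twist": [0, 0, 0], "slide": [0, 0, -15], "hand": 0.5}, {"twist": [0, 0, 0], "slide": [0, 0, -15], "hand": 0.5}, {"twist": [0, 0, 0], "slide": [0, 0, -15], "hand": 0.5}, {"twist": [0, 0, 0], "slide": [0, 0, -15], "hand": 0.5}], newtons=25)

```text
clock: 6.45
tool_pos: [0.6216, 0.0465, 0.169]
tcp_rot: [0.996, 0.084, 0.0, 0.0]
force: [0.4, 0.8, -3.7]
gripper_width: 0.0365
gripper_force: 25.0
```

```bash
python3 - <<'E'
from h import *
im=grab_frame("side");cv2.imwrite("pics/s2.png",cv2.resize(im[90:310,150:440,::-1],None,fx=2.5,fy=2.5))
E
python3 goto.py .6605 -.1745 .17
```

```text
pos [0.6227 0.0467 0.1711] yaw 9.61 zaxis [ 3.3e-03  5.0e-04 -1.0e+00] F [ 0.25  0.26 -1.09] w 0.0361 t 6.5
slide mm [  0.3 224.4   1.1]
```

View pics/s2.png

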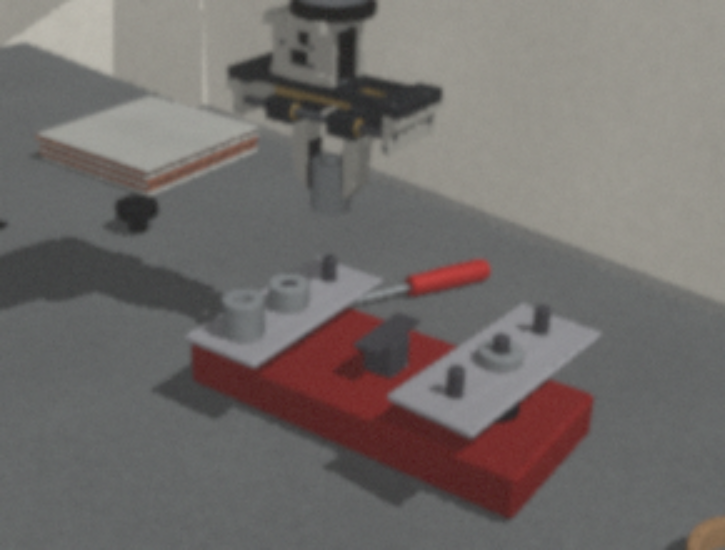

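The 48 mm collar is lifted, at crop (330,185). The other collars are still seated and pan_b's far pin is at (541,318). Next I'll carry it over that pin.

drive_tool(plan=[{"twist": [0, 0, 0], "slide": [0, 20, 0], "hand": 0.5}, {"twist": [0, 0, 0], "slide": [0, 34, 0], "hand": 0.5}, {"twist": [0, 0, 0], "slide": [0, 36, 0], "hand": 0.5}, {"twist": [0, 0, 0], "slide": [0, 36, 0], "hand": 0.5}, {"twist": [0, 0, 0], "slide": [0, 36, 0], "hand": 0.5}, {"twist": [0, 0, 0], "slide": [0, 34, 0], "hand": 0.5}, {"twist": [0, 0, 0], "slide": [0, 20, 0], "hand": 0.5}, {"twist": [0, 0, 0], "slide": [0, 8, 0], "hand": 0.5}])

```text
clock: 7.5
tool_pos: [0.6585, -0.1762, 0.1671]
tcp_rot: [0.997, 0.083, -0.001, 0.0]
force: [0.1, 0.0, -3.3]
gripper_width: 0.0365
gripper_force: 25.0
```

drive_tool(plan=[{"twist": [0, 0, 0], "slide": [0, 0, 0], "hand": 0.5}, {"twist": [0, 0, 0], "slide": [0, 0, 8], "hand": 0.5}, {"twist": [0, 0, 0], "slide": [0, 0, 8], "hand": 0.5}, {"twist": [0, 0, 0], "slide": [0, 0, 5], "hand": 0.5}, {"twist": [0, 0, 0], "slide": [0, 0, 0], "hand": 0.5}, {"twist": [0, 0, 0], "slide": [0, 0, 0], "hand": 0.5}, {"twist": [0, 0, 0], "slide": [0, 0, 0], "hand": 0.5}, {"twist": [0, 0, 0], "slide": [0, 0, 0], "hand": 0.5}])

```text
clock: 8.5
tool_pos: [0.6591, -0.1744, 0.147]
tcp_rot: [0.996, 0.084, 0.0, 0.0]
force: [-1.0, 0.3, -4.2]
gripper_width: 0.0361
gripper_force: 25.0
```

```bash
python3 goto.py .6605 -.1745 .145
python3 - <<'E'
from h import *
# exposed A far pin (z .075-.099) blob in top and B outer pins in side, for calibration check
im=np.mean([cv2.cvtColor(grab_frame("top"),cv2.COLOR_RGB2GRAY) for _ in range(6)],0)
si=np.mean([cv2.cvtColor(grab_frame("side"),cv2.COLOR_RGB2GRAY) for _ in range(4)],0)
np.save("top2.npy",im);np.save("side2.npy",si)
t=cv2.resize(im[150:300,225:400].astype(np.uint8),None,fx=2.2,fy=2.2,interpolation=cv2.INTER_CUBIC)
s=cv2.resize(si[150:300,225:400].astype(np.uint8),None,fx=2.2,fy=2.2,interpolation=cv2.INTER_CUBIC)
cv2.imwrite("pics/ts3.png",np.hstack([t,s]))
E
```

```text
pos [ 0.6591 -0.1744  0.147 ] yaw 9.61 zaxis [ 4.e-04 -1.e-04 -1.e+00] F [-1.    0.26 -4.23] w 0.0361 t 8.5
slide mm [1.3 0.3 2. ]
```

View pics/ts3.png

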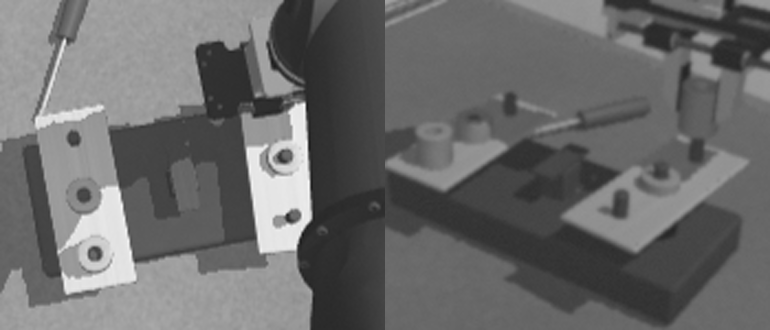

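The collar hangs right over the far pin: both are at column 697 in the side crop. The exposed pan_a pin at (74,138) in the top crop lets me check the calibration bias.

```bash
python3 - <<'E'
from h import *
def blob(im,u0,v0,u1,v1,th,f=8):
    c=cv2.resize(im[v0:v1,u0:u1].astype(np.float32),None,fx=f,fy=f,interpolation=cv2.INTER_CUBIC)
    n,l,s,ce=cv2.connectedComponentsWithStats((c<th).astype(np.uint8))
    i=1+np.argmax(s[1:,4]);q=ce[i];return (q+.5)/f-.5+[u0,v0],s[i,4]/f/f
im=np.load("top2.npy");
for th in(80,95):
    q,a=blob(im,250,205,267,220,th);print("A pin",q,a,ray("top",q,.087)[:2])
si=np.load("side2.npy")
# collar in side: pin B far around crop (697,150)->col 225+(697-385)/2.2, row 150+150/2.2
for th in(70,85):
    q,a=blob(si,358,212,378,223,th);print("B pin side",q,a,"expected at",proj("side",[.6605,-.1745,.107]))
    q,a=blob(si,274,190,290,204,th);print("A pin side",q,a,"expected at",proj("side",[.6216,.0466,.087]))
E
```

```text
A pin [258.09206563 212.56432308] 24.640625 [0.62098344 0.04617721]
A pin [258.08345079 212.52918375] 30.484375 [0.62106996 0.0461981 ]
B pin side [366.08201618 217.96313817] 52.640625 expected at [365.39699915 217.11236739]
A pin side [281.33903788 197.24709302] 41.65625 expected at [281.01063569 196.53526023]
B pin side [366.11449806 217.67718656] 72.53125 expected at [365.39699915 217.11236739]
A pin side [281.31456954 197.48149243] 66.0625 expected at [281.01063569 196.53526023]
```

drive_tool(plan=[{"twist": [0, 0, 0], "slide": [2, -0.4, 0], "hand": 0.5}, {"twist": [0, 0, 0], "slide": [0, 0, 3], "hand": 0.5}, {"twist": [0, 0, 0], "slide": [0, 0, 3], "hand": 0.5}, {"twist": [0, 0, 0], "slide": [0, 0, 3], "hand": 0.5}, {"twist": [0, 0, 0], "slide": [0, 0, 3], "hand": 0.5}, {"twist": [0, 0, 0], "slide": [0, 0, 2], "hand": 0.5}, {"twist": [0, 0, 0], "slide": [0, 0, 2], "hand": 0.5}, {"twist": [0, 0, 0], "slide": [0, 0, 0], "hand": 0.5}])

```text
clock: 10.0
tool_pos: [0.6609, -0.1739, 0.1307]
tcp_rot: [0.996, 0.084, 0.0, 0.0]
force: [0.8, -1.1, -4.7]
gripper_width: 0.0361
gripper_force: 25.0
```

```bash
python3 goto.py .661 -.1737 .129
```

```text
pos [ 0.6609 -0.1739  0.1307] yaw 9.61 zaxis [ 0.e+00 -3.e-04 -1.e+00] F [ 0.78 -1.14 -4.73] w 0.0361 t 10.0
slide mm [ 0.1 -0.1  1.7]
```

The force shows no resistance with the collar 6 mm below the pin top, so it is threaded. I'll keep lowering.

drive_tool(plan=[{"twist": [0, 0, 0], "slide": [0, 0, 3], "hand": 0.5}, {"twist": [0, 0, 0], "slide": [0, 0, 3], "hand": 0.5}, {"twist": [0, 0, 0], "slide": [0, 0, 3], "hand": 0.5}, {"twist": [0, 0, 0], "slide": [0, 0, 3], "hand": 0.5}, {"twist": [0, 0, 0], "slide": [0, 0, 2], "hand": 0.5}, {"twist": [0, 0, 0], "slide": [0, 0, 2], "hand": 0.5}, {"twist": [0, 0, 0], "slide": [0, 0, 0], "hand": 0.5}, {"twist": [0, 0, 0], "slide": [0, 0, 0], "hand": 0.5}])

```text
clock: 11.0
tool_pos: [0.6609, -0.1738, 0.1147]
tcp_rot: [0.996, 0.084, -0.0, 0.0]
force: [0.6, -1.7, -3.3]
gripper_width: 0.0363
gripper_force: 25.0
```

drive_tool(plan=[{"twist": [0, 0, 0], "slide": [0, 0, 2], "hand": 0.5}, {"twist": [0, 0, 0], "slide": [0, 0, 2], "hand": 0.5}, {"twist": [0, 0, 0], "slide": [0, 0, 2], "hand": 0.5}, {"twist": [0, 0, 0], "slide": [0, 0, 2], "hand": 0.5}, {"twist": [0, 0, 0], "slide": [0, 0, 2], "hand": 0.5}, {"twist": [0, 0, 0], "slide": [0, 0, 0], "hand": 0.5}, {"twist": [0, 0, 0], "slide": [0, 0, 0], "hand": 0.5}, {"twist": [0, 0, 0], "slide": [0, 0, 0], "hand": 0.5}])

```text
clock: 12.0
tool_pos: [0.661, -0.1737, 0.1049]
tcp_rot: [0.996, 0.084, 0.0, 0.0]
force: [1.6, -3.2, -1.2]
gripper_width: 0.0361
gripper_force: 25.0
```

```bash
python3 - <<'E'
from h import *
s=np.hstack([cv2.resize(grab_frame(n)[150:300,225:400,::-1],None,fx=2.2,fy=2.2,interpolation=cv2.INTER_CUBIC) for n in("top","side")])
cv2.imwrite("pics/ts4.png",s)
E
```

```text
(no output)
```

View pics/ts4.png

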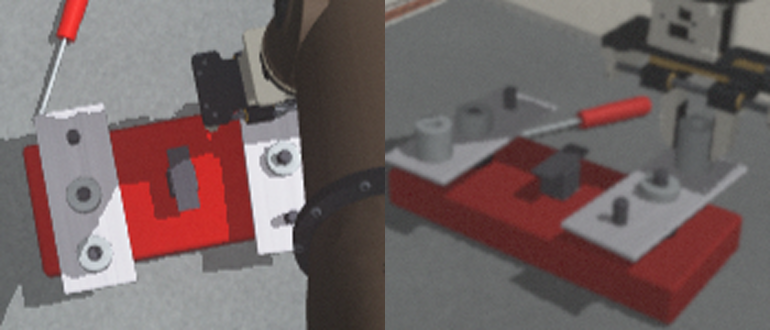

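The collar sits on the plate at crop (695,145). I'll release it slowly and lift straight up.

drive_tool(plan=[{"twist": [0, 0, 0], "slide": [0, 0, 0], "hand": 0.2}, {"twist": [0, 0, 0], "slide": [0, 0, 0], "hand": 0.1}, {"twist": [0, 0, 0], "slide": [0, 0, 0], "hand": 0}, {"twist": [0, 0, 0], "slide": [0, 0, 0], "hand": -0.3}, {"twist": [0, 0, 0], "slide": [0, 0, 0], "hand": -0.6}, {"twist": [0, 0, 0], "slide": [0, 0, 0], "hand": -0.8}, {"twist": [0, 0, 0], "slide": [0, 0, 0], "hand": -0.8}, {"twist": [0, 0, 0], "slide": [0, 0, 0], "hand": -0.8}])

```text
clock: 13.1
tool_pos: [0.6609, -0.1736, 0.1047]
tcp_rot: [0.996, 0.084, -0.0, 0.0]
force: [0.1, -0.5, -0.9]
gripper_width: 0.0826
gripper_force: 0.0
```

drive_tool(plan=[{"twist": [0, 0, 0], "slide": [0, 0, -5], "hand": -0.8}, {"twist": [0, 0, 0], "slide": [0, 0, -15], "hand": -0.8}, {"twist": [0, 0, 0], "slide": [0, 0, -20], "hand": -0.8}, {"twist": [0, 0, 0], "slide": [0, 0, -30], "hand": -0.8}, {"twist": [0, 0, 0], "slide": [0, 0, -30], "hand": -0.8}, {"twist": [0, 0, 0], "slide": [-40, 0, -20], "hand": -0.8}, {"twist": [0, 0, 0], "slide": [-40, 0, 0], "hand": -0.8}, {"twist": [0, 0, 0], "slide": [-40, 0, 0], "hand": -0.8}])

```text
clock: 14.1
tool_pos: [0.5418, -0.1939, 0.2263]
tcp_rot: [0.996, 0.084, 0.001, 0.0]
force: [0.4, -1.2, 0.2]
gripper_width: 0.0826
gripper_force: 0.0
```

drive_tool(plan=[{"twist": [0, 0, 0], "slide": [-40, 30, 0], "hand": -0.8}, {"twist": [0, 0, 0], "slide": [-40, 30, 0], "hand": -0.8}, {"twist": [0, 0, 0], "slide": [0, 40, 0], "hand": -0.8}, {"twist": [0, 0, 0], "slide": [0, 40, 0], "hand": -0.8}, {"twist": [0, 0, 0], "slide": [0, 40, 0], "hand": -0.8}, {"twist": [0, 0, 0], "slide": [0, 20, 0], "hand": -0.8}, {"twist": [0, 0, 0], "slide": [0, 0, 0], "hand": -0.8}, {"twist": [0, 0, 0], "slide": [0, 0, 0], "hand": -0.8}])

```text
clock: 15.1
tool_pos: [0.4975, -0.403, 0.2254]
tcp_rot: [0.996, 0.084, 0.0, -0.0]
force: [0.6, -0.1, 0.2]
gripper_width: 0.0826
gripper_force: 0.0
```

```bash
python3 - <<'E'
from h import *
s=np.hstack([cv2.resize(grab_frame(n)[150:300,225:400,::-1],None,fx=2.2,fy=2.2,interpolation=cv2.INTER_CUBIC) for n in("top","side")])
cv2.imwrite("pics/ts5.png",s)
E
python3 goto.py 0 0 0
```

```text
pos [ 0.4975 -0.4028  0.2253] yaw 9.71 zaxis [ 5.e-04  3.e-04 -1.e+00] F [-0.22  0.02  0.13] w 0.0823 t 15.2
slide mm [-422.5 -480.9  225.1]
```

View pics/ts5.png

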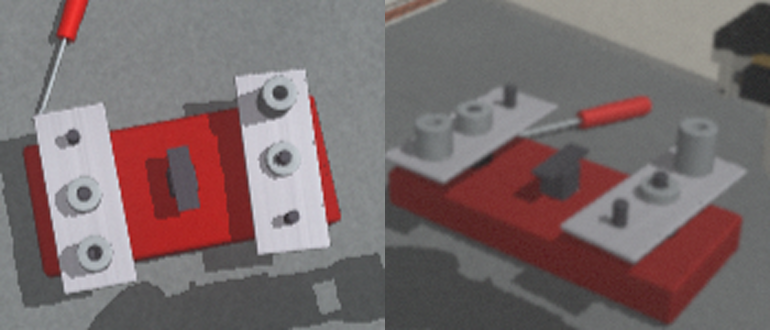

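All four collars are seated: the 48 is on pan_b's far pin at (697,145) and both platforms look level. I'll check their heights from the exposed pins.

```bash
python3 - <<'E'
from h import *
def blob(im,u,v,th=80,r=9,f=8):
    u0,v0=int(u)-r,int(v)-r
    c=cv2.resize(im[v0:v0+2*r,u0:u0+2*r].astype(np.float32),None,fx=f,fy=f,interpolation=cv2.INTER_CUBIC)
    n,l,s,ce=cv2.connectedComponentsWithStats((c<th).astype(np.uint8))
    i=1+np.argmax(s[1:,4]);return (ce[i]+.5)/f-.5+[u0,v0],s[i,4]/f/f
for k in range(2):
    si=np.mean([cv2.cvtColor(grab_frame("side"),cv2.COLOR_RGB2GRAY) for _ in range(4)],0)
    for nm,(x,y) in dict(A=(.6216,.0466),B=(.5319,-.1868)).items():
        a,b=proj("side",[x,y,.097]),proj("side",[x,y,.107])
        q,ar=blob(si,*a); print(nm,q.round(2),round(ar),"level row",a[1].round(2),"mm off level",round((q[1]-a[1]-.8)/(b[1]-a[1])*10,1))
E
```

```text
A [281.11 193.6 ] 33 level row 192.86 mm off level 0.1
B [331.02 246.97] 57 level row 245.86 mm off level -0.7
A [281.05 193.68] 32 level row 192.86 mm off level -0.1
B [331.   247.03] 56 level row 245.86 mm off level -0.9
```

Both platforms are level to within about 1 mm and at rest.

```bash
python3 -c "
from cell import *
print(hand_in())"
```

```text
the job is handed in; nothing more can be done
None
```

I moved the 48 mm collar from the left platform to the far pin of the right one and handed the job in; before that, the cameras showed all four collars seated and both platforms level within about 1 mm, but hand-in returned no verdict.

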